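Scrape the broken dish out of the drying cabinet and shut it

ROBOT

A 6-joint arm with a two-finger parallel gripper is mounted at the origin on a cart in front of the work surface, level with it; the furniture and walls round the work are solid. World frame = base frame: x ahead of the robot, y to its left, z up, the work surface at z = 0. Lengths are in mm, angles in rad, forces in N, time in s.
With the tool pointing down it reaches from about 350 to 975 mm from the base axis. Payload 7.1 kg.
Tool frame: the origin (TCP) lies at the very end of the fingers, on their centre line; the grasp point (between the pads) lies 19 mm behind it (ctrl.tcp_to_grasp is the distance from the TCP to the grasp point, in mm); z points along the fingers, x is the direction in which the jaws open and shut, and the axes are right-handed (so a half turn about z gives the same grasp; the last joint's range is limited). The gripper opens to 88 mm and grips with 3 to 60 N. Pads are 20 mm wide; open, the fingers measure 115 mm over their backs; the gripper's body (75 mm by 178 mm) begins 61 mm behind the grasp point.
Start: joints at [-1.158, 0.423, 1.63, -0, 1.089, -0.019], TCP at [261.581, -567.609, 222.675] pointing down, gripper open.
Joint ranges: [-3, 3], [-0.9, 2.11], [0.09, 2.58], [-1.31, 4.45], [0.11, 2.69], [-2.54, 2.54]. Speed limits (rad/s): [2.39, 2.39, 3.01, 3.14, 3.14, 3.14].

INTERFACE

Orientations are given as a rotation vector (axis times angle).
In Python, from workcell import get_obs, viewer, ctrl, masks_of gives the robot as it stands. The module is installed in compiled form; this text tells all that it offers.
- The arm moves only by the shell command python3 -m inch 'ROWS'. ROWS is JSON, a list of rows, each an object of numbers: "tx", "ty", "tz": the shift along the tool's x, y, z in cm; "ax", "ay", "az": the turn, a rotation vector about the tool's x, y, z in degrees; "jaw": the opening, from 0 (shut) to 1 (fully open). In form: [{"tx": .., "ty": .., "tz": .., "ax": .., "ay": .., "az": .., "jaw": ..}, ...]. A call has 1 to 12 rows; each row shifts and turns the commanded pose from where the row before left it, along the tool's axes as they then stand; what a row does not reach is not made up. A row lasts 1/8 s, in which the tool goes at most 62.5 mm and 10.7 degrees, less where a joint would pass 70% of its speed; a pose out of reach is approached as far as the arm can. A call is refused whole if a number of a shift passes 6.25 or a number of a turn 10.7, either way. A call with a gripper value outside its range is refused whole. The fingers move at their own pace and stop on an object; the grip force is fixed at half the most. Time passes only in rows, so rows that do not move let the fingers close. It gives the time, the measured TCP pose, the force and the opening at its end, in the units of the state.
- get_obs(): the state, without advancing time (a new reading comes with each control period).
- viewer.get_image(name): name is "scene" or "top" or "wrist"; returns (picture, depth): 400x640x3 uint8, red, green, blue; 400x640 float32, mm along the optical axis (not along the pixel's ray), 0 where there is no reading.
- viewer.get_calibration(name): a dict with "fx", "fy", "cx", "cy" (pixels), "rvec" (rotation vector, rad) and "tvec" (3), from world to camera coordinates, as OpenCV has them. Camera axes: x right, y down, z forward; pixel columns grow to the right and rows downward; lengths in mm; the calibration is good to about 2 mm. The wrist camera is an equidistant fisheye: a pixel r from the principal point sees the ray r / f radians off the axis. A picture is of the moment at which its call begins: read the wrist's pose just before it. get_calibration takes no time and is no camera call; for the wrist camera it gives the pose at the moment of the call.
- ctrl.close_job(): hands the job in, once; it reports no verdict.
Trained networks look in the newest picture that a camera, given by its name, has taken for a name from the list of things; names that differ only in an ending like _2 or _b are one class to them, and where a whole thing is asked for, a point or a joint stands for the part that bears it (a point fixed in the world has none). Each returns a list of dicts, best first, with "score" (0 to 1); they miss things now and then, are a little off and sometimes report something else, mostly with a low value. They report only what shows in the picture. A call takes as long as a camera call.
- masks_of(camera, thing): "pixels" (400x640 bool, what is visible of it) and "location" ([column, row] in pixels, amid what is visible of it).
The state is a dict: "t": time; "qpos": joint angles; "qvel": joint speeds; "joint_torque": joint torques, N m; "ee_pos": TCP position; "orientation": TCP orientation; "ft_force": force on the tool from outside, world axes, zero at the start; "moment": the same for the moment, N m; "width": finger opening in mm.
Only numpy, scipy, OpenCV 4.12 (cv2) and the standard library are available. Lean on these libraries where they do the work, as an engineer would, in place of code of your own. Each camera call takes 0.05 s, during which the arm holds its last target. There are 200 camera calls.

TASK

A ceramic dish has broken in the little drying cabinet: use the standing scraper to pull all four pieces off the cabinet's floor into the trough along its front; the pieces are sharp, so the fingers must not touch them. Then stand the scraper upright on the worktop again and push the cabinet door shut until it seats on its catch. Leave the vials, the lidded dish and the timer where they are.

Things in the scene. Friction and masses are not known exactly. Their poses are not given: they have to be found in the camera images.
- cabinet: small white bench drying cabinet, fixed; origin on the worktop under the middle of its floor's front edge; +x runs from the opening into it, +y to the left as one looks in. Steel floor at z = 45 mm; front opening (plane x = 0) 210 mm wide (y -105 to 105), 118 mm high (z 45 to 163); 115 mm deep to the back wall. Side walls 8 mm, roof 10 mm thick, both closed
- floor_edge (a point): middle of the front edge of the cabinet's floor, at floor height (cabinet frame 0, 0, 45 mm)
- trough (a point): middle of the bottom of the open steel catch trough along the cabinet's front, below the floor edge (cabinet frame -42, 0, 6 mm). The trough spans x -85 to 0, y -105 to 105 mm in the cabinet frame; rim at z = 32 mm, walls 3 mm
- cabinet_door (a joint): white door with dark window, upright, hinged at the cabinet's right (-y) side, opens outwards; 0 = shut and seated, grows as it opens, to 2.3 rad. At angle a it runs from the hinge along (-sin a, cos a) in the cabinet frame, outer face towards (-cos a, -sin a). Stays where left; over the last 0.08 rad a sprung roller catch at the free edge resists (about 5 N), then draws it shut
- door_hinge (a point): point on the door's hinge axis at the height of the door's top edge, mid-thickness (cabinet frame -6, -115, 162 mm). The door is 230 mm wide, 12 mm thick, z 47 to 163 mm
- door_corner (a point): upper free corner of the door, mid-thickness, 228 mm from the hinge axis. A small pull stands 10 mm off the outer face, 206 to 216 mm from the hinge, z 60 to 110 mm
- scraper: loose scraper, 0.22 kg, standing upright: wooden handle 22 mm (x) by 18 mm (y), from 30 to 162 mm above the foot, over a block with two black rubber blades 96 mm long along y, splayed 40 degrees to either side; their lower edges are 35 mm apart (x -17 and 17) at the foot. Origin: middle of the foot; z along the handle; both sides alike
- shard_1: loose white piece of a broken ceramic dish, about 22 x 15 x 8 mm, on the cabinet's floor; origin: middle of the underside
- shard_2: another such piece, about 19 x 17 x 8 mm
- shard_3: another such piece, about 24 x 13 x 8 mm
- shard_4: another such piece, about 17 x 16 x 8 mm
- vial_a: sample vial with a screw cap, 32 mm across, 72 mm high, standing on the worktop; bystander; origin: middle of the underside
- vial_b: a second such vial; bystander
- moisture_dish: round lidded metal dish with a knob, 60 mm across, 34 mm high; bystander; origin: middle of the underside
- timer: flat white timer, 70 x 64 x 18 mm; bystander; origin: middle of the underside

How it is judged:
By the outcome, as a careful person would: the job done as asked, in the order asked, and still so for the second after the job is handed in, with the robot touching nothing.
It also fails if it takes over 72 s, if anything falls off the work surface, if the arm or the gripper's body presses on something with over 40 N, if the wrist force passes 120 N, or if a joint passes its speed limit or range.

## Working session

There is one attempt and no reset: what is moved stays moved. The work goes in short steps, Python scripts to look and compute and a shell command to move; the robot and the scene stay as the last step left them, time stands still between calls to the robot, and variables do not carry over. Pictures are saved under pics/ and viewed, about 8 in all and at most 12, crops included, and the job is handed in when it is done.

```bash
mkdir -p pics; cat > h.py <<'E'
import numpy as np, cv2
from scipy.spatial.transform import Rotation as R
from workcell import get_obs, viewer, ctrl, masks_of
def cal(n):
    c=viewer.get_calibration(n); return c,R.from_rotvec(np.ravel(c['rvec'])).as_matrix(),np.ravel(c['tvec'])
def unproj(n,u,v,d,C=None):
    c,Rm,t=C or cal(n); u=np.asarray(u,float);v=np.asarray(v,float);d=np.asarray(d,float)
    x=(u-c['cx'])/c['fx'];y=(v-c['cy'])/c['fy']
    if n=='wrist':
        r=np.hypot(x,y)+1e-9; s=np.tan(r)/r; x=x*s;y=y*s
    P=np.stack([x*d,y*d,d],-1); return (P-t)@Rm
def proj(n,P,C=None):
    c,Rm,t=C or cal(n); p=np.atleast_2d(P)@Rm.T+t
    x=p[:,0]/p[:,2];y=p[:,1]/p[:,2]
    if n=='wrist':
        r=np.hypot(x,y)+1e-9; s=np.arctan(r)/r; x=x*s;y=y*s
    return np.c_[c['fx']*x+c['cx'],c['fy']*y+c['cy']]
def save(n,img): cv2.imwrite('pics/'+n+'.png',img[...,::-1])
E
python3 - <<'E'
from h import *
ims=[]
o=get_obs();print({k:np.round(v,3) for k,v in o.items()})
for n in ['scene','top']:
    im,d=viewer.get_image(n);C=cal(n); print(n,C[0])
    np.savez('pics/'+n+'0.npz',im=im,d=d)
    save(n+'0',im)
    for th in ['cabinet','cabinet_door','scraper','shard_1','vial_a','moisture_dish','timer']:
        for m in masks_of(n,th)[:5]:
            if m['score']<.3: continue
            p=m['pixels']&(d>0); v,u=np.nonzero(p)
            if len(u)<3: continue
            P=unproj(n,u,v,d[v,u],C)
            print(th,round(m['score'],2),np.round(m['location']),len(u),'med',np.round(np.median(P,0)),'lo',np.round(np.percentile(P,3,0)),'hi',np.round(np.percentile(P,97,0)))
E
```

```text
{'t': np.float64(0.0), 'qpos': array([-1.158,  0.424,  1.631,  0.   ,  1.089, -0.019]), 'qvel': array([ 0.001,  0.002, -0.003, -0.001,  0.001,  0.001]), 'joint_torque': array([-0.0000e+00, -5.4463e+01, -2.7367e+01,  6.4000e-02,  2.3000e-02,
       -0.0000e+00]), 'ee_pos': array([ 261.361, -567.117,  221.902]), 'orientation': array([-2.645e+00,  1.694e+00,  2.000e-03]), 'ft_force': array([-0.089,  0.29 ,  0.134]), 'moment': array([ 0.022,  0.028, -0.026]), 'width': np.float64(88.148)}
scene {'fx': 519.9087836259305, 'fy': 519.9087836259305, 'cx': 318.73973210016703, 'cy': 201.66194949722353, 'rvec': array([ 1.64062474,  1.86336013, -0.79158404]), 'tvec': array([ 121.74544482, -245.63128014, 1742.062439  ])}
cabinet 0.55 [410. 222.] 11164 med [513. 163. 114.] lo [368.  46.   5.] hi [741. 298. 177.]
cabinet_door 0.58 [388. 265.] 2626 med [681. 116. 121.] lo [600.  43.  55.] hi [748. 199. 167.]
cabinet_door 0.56 [336. 203.] 426 med [380. -27.  19.] lo [342. -56.   8.] hi [407.   3.  24.]
scraper 0.72 [242. 209.] 696 med [ 467. -266.   31.] lo [ 415. -310.    2.] hi [ 476. -226.  161.]
sh
[... 756 characters left out ...]
0.] hi [707. 277. 179.]
cabinet_door 0.93 [251. 154.] 784 med [668. 115. 136.] lo [593.  44.  57.] hi [736. 191. 168.]
scraper 0.81 [369. 223.] 342 med [ 453. -263.   22.] lo [ 435. -314.   -1.] hi [ 478. -226.  163.]
shard_1 0.5 [238. 211.] 6037 med [484. 161. 166.] lo [351.  51.   0.] hi [706. 276. 179.]
vial_a 0.53 [419. 235.] 108 med [ 404. -424.   70.] lo [ 391. -441.   22.] hi [ 419. -413.   78.]
moisture_dish 0.76 [324. 245.] 233 med [ 380. -121.   29.] lo [ 357. -145.   21.] hi [406. -95.  37.]
moisture_dish 0.41 [370. 223.] 306 med [ 453. -263.   24.] lo [ 435. -314.    1.] hi [ 478. -226.  163.]
timer 0.87 [298. 246.] 385 med [368. -28.  18.] lo [338. -58.  10.] hi [401.   2.  26.]
```

```bash
python3 - <<'E'
import cv2,numpy as np
a=cv2.imread('pics/scene0.png')[130:330,170:490]; b=cv2.imread('pics/top0.png')[110:290,150:470]
cv2.imwrite('pics/v1.png',np.vstack([cv2.resize(a,(480,300),interpolation=3),cv2.resize(b,(480,270),interpolation=3)]))
E
```

```text
(no output)
```

View pics/v1.png

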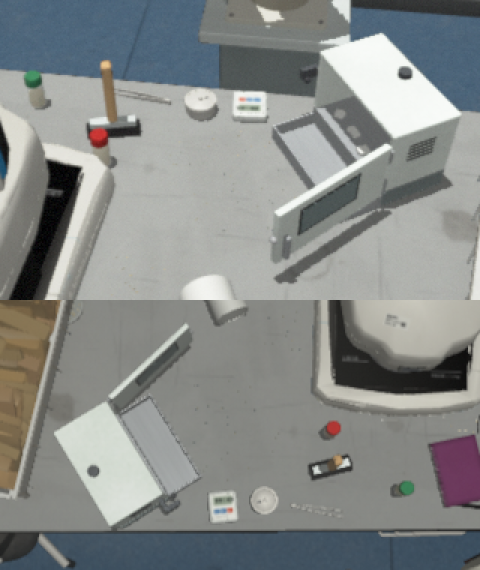

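View 1: the cabinet is on the left with its opening towards −y/+x and its door wide open. The scraper stands at scene pixel (242,209), with the red vial close by it. Next I fit the poses.

```bash
python3 - <<'E'
from h import *
from scipy.optimize import least_squares
Z={n:np.load(f'pics/{n}0.npz') for n in ['scene','top']}
def cloud(n):
    d=Z[n]['d']; v,u=np.nonzero(d>0); return unproj(n,u,v,d[v,u])
P={n:cloud(n) for n in Z}
rect={}
for n in P:
    p=P[n]; m=(p[:,2]>167)&(p[:,2]<181)&(p[:,0]>300)&(p[:,0]<720)&(p[:,1]>20)&(p[:,1]<400)
    q=p[m]; (c,s,a)=cv2.minAreaRect(q[:,:2].astype(np.float32)); print(n,'roof',len(q),np.round(c),np.round(s),a,np.median(q[:,2]))
    b=cv2.boxPoints((c,s,a));print(np.round(b).tolist())
    # door: z 130-166 top strip
    m=(p[:,2]>60)&(p[:,2]<170)&(p[:,0]>590)&(p[:,0]<770)&(p[:,1]>20)&(p[:,1]<215); q=p[m]
    vx,vy,x0,y0=cv2.fitLine(q[:,:2].astype(np.float32),cv2.DIST_HUBER,0,.1,.01).ravel(); print('door line',vx,vy,x0,y0, np.round(q.min(0)),np.round(q.max(0)))
    # handle top & blades
    m=(abs(p[:,0]-455)<70)&(abs(p[:,1]+265)<70); q=p[m]
    for lo,hi in [(4,34),(50,172),(150,172)]:
        k=q[(q[:,2]>lo)&(q[:,2]<hi)]; (c,s,a)=cv2.minAreaRect(k[:,:2].astype(np.float32)); print('z',lo,hi,len(k),np.round(c,1),np.round(s),round(a,1),np.round(k.mean(0)),cv2.boxPoints((c,s,a)).round().tolist())
E
```

```text
scene roof 3332 [514. 128.] [245. 342.] 39.604312896728516 174.65454352541968
[[311.0, 182.0], [528.0, -82.0], [717.0, 74.0], [499.0, 338.0]]
door line 0.69633836 -0.71771365 675.35345 123.114105 [590.  37.  60.] [754. 211. 170.]
z 4 34 548 [ 455.4 -265.5] [140. 138.] 89.1 [ 463. -260.   16.] [[385.0, -334.0], [523.0, -337.0], [525.0, -196.0], [388.0, -194.0]]
z 50 172 266 [ 461.  -269.1] [28. 18.] 13.8 [ 467. -267.  114.] [[445.0, -264.0], [449.0, -281.0], [477.0, -274.0], [473.0, -257.0]]
z 150 172 60 [ 461.1 -269. ] [28. 16.] 10.7 [ 463. -268.  160.] [[446.0, -264.0], [449.0, -279.0], [476.0, -274.0], [474.0, -259.0]]
top roof 2886 [517. 126.] [241. 355.] 39.98814010620117 173.0339772063587
[[310.0, 184.0], [538.0, -87.0], [723.0, 68.0], [495.0, 339.0]]
door line 0.6944839 -0.71950823 665.28876 115.44595 [590.  37.  60.] [747. 209. 170.]
z 4 34 444 [ 455.5 -265.7] [139. 136.] 89.8 [ 455. -266.   12.] [[387.0, -335.0], [523.0, -335.0], [524.0, -197.0], [388.0, -196.0]]
z 50 172 83 [ 484.7 -269.1] [18. 80.] 87.6 [ 460. -267.  125.] [[445.0, -276.0], [524.0, -280.0], [525.0, -262.0], [445.0, -258.0]]
z 150 172 40 [ 456.4 -267.8] [18. 19.] 85.3 [ 456. -269.  160.] [[446.0, -276.0], [465.0, -278.0], [467.0, -260.0], [448.0, -258.0]]
```

```bash
python3 - <<'E'
from h import *
for n in ['top','scene']:
    z=np.load(f'pics/{n}0.npz'); d=z['d']; im=z['im']; v,u=np.mgrid[:400,:640]; P=unproj(n,u,v,d)
    m=((P[...,2]>168)&(P[...,2]<180)&(d>0)&(P[...,0]>300)&(P[...,0]<720)&(P[...,1]>20)&(P[...,1]<400)).astype(np.uint8)
    m=cv2.morphologyEx(m,cv2.MORPH_OPEN,np.ones((5,5)));k,l,s,c=cv2.connectedComponentsWithStats(m);i=1+s[1:,4].argmax();m=l==i
    q=P[m];r=cv2.minAreaRect(q[:,:2].astype(np.float32));print(n,'roof',np.round(r[0],1),np.round(r[1],1),r[2],cv2.boxPoints(r).round(1).tolist(),np.median(q[:,2]))
    # blades: dark pixels near scraper
    b=(im.max(-1)<70)&(abs(P[...,0]-455)<60)&(abs(P[...,1]+265)<65)&(P[...,2]>-5)&(P[...,2]<40)
    q=P[b];r=cv2.minAreaRect(q[:,:2].astype(np.float32));print('blade',b.sum(),np.round(r[0],1),np.round(r[1],1),r[2],cv2.boxPoints(r).round(1).tolist(),np.round(q.mean(0)))
    # white block
    mm=masks_of  # unused
    mD=((P[...,2]>156)&(P[...,2]<168)&(d>0)&(P[...,0]>610)&(P[...,0]<770)&(P[...,1]>20)&(P[...,1]<190))
    q=P[mD];l=cv2.fitLine(q[:,:2].astype(np.float32),cv2.DIST_HUBER,0,.1,.01).ravel();print('doortop',mD.sum(),l,q[q[:,0].argmax()],q[q[:,0].argmin()])
    # red vial
    rv=(im[...,0]>130)&(im[...,1]<70)&(abs(P[...,1]+265)<90)&(P[...,0]>450)&(P[...,0]<620); print('red',rv.sum(),np.round(P[rv].mean(0)) if rv.any() else '')
E
```

```text
top roof [472.7 262.3] [80.3 42.7] 17.866975784301758 [[428.0, 270.29998779296875], [441.1000061035156, 229.6999969482422], [517.5, 254.3000030517578], [504.3999938964844, 294.8999938964844]] 172.85942821849028
blade 110 [ 458.2 -269.3] [35.4 92.9] 13.968806266784668 [[429.79998779296875, -228.5], [452.20001220703125, -318.6000061035156], [486.5, -310.1000061035156], [464.1000061035156, -219.89999389648438]] [ 452. -265.   12.]
doortop 229 [  0.6959384   -0.71810144 674.97906    111.87101   ] [746.80085249  46.57062233 159.72044881] [610.4283411  169.46518658 167.51383731]
red 60 [ 538. -272.   71.]
scene roof [454.4 201.8] [232.6 131.8] 32.89178466796875 [[321.0, 194.0], [392.5, 83.4000015258789], [587.7999877929688, 209.6999969482422], [516.2999877929688, 320.29998779296875]] 174.7343379657216
blade 130 [ 471.2 -264.8] [24.8 93.6] 19.162616729736328 [[444.1000061035156, -224.60000610351562], [474.79998779296875, -313.0], [498.20001220703125, -304.8999938964844], [467.5, -216.5]] [ 468. -250.   12.]
doortop 501 [  0.6906805  -0.72316   682.04956   112.50674  ] [749.08590157  46.76196987 163.54181537] [610.06790017 188.32476166 164.4166514 ]
red 83 [ 543. -271.   74.]
```

```bash
cat >> h.py <<'E'
CX=np.array([-.543,.840,0]);CY=np.array([-.840,-.543,0]);CO=np.array([487.8,150.1,0]);CZ=np.array([0,0,1.])
def cab(P): return CO+np.asarray(P)@np.array([CX,CY,CZ])
def tocab(P): return (np.asarray(P)-CO)@np.array([CX,CY,CZ]).T
E
python3 - <<'E'
from h import *
for t in [60,70]:
  T=np.radians(t); d=CX*np.sin(T)-CZ*np.cos(T)      # tool z
  up=CX*np.cos(T)+CZ*np.sin(T)
  for name,x in [('jaw up',up),('jaw down',-up),('jaw +y',CY),('jaw -y',-CY)]:
    W=np.c_[x,np.cross(d,x),d]
    for q1 in [-15,0]:
      for p in [1.9,2.2]:
        B=R.from_euler('ZY',[np.radians(q1),p]).as_matrix()
        e=R.from_matrix(B.T@W).as_euler('ZYZ')
        for a in (e,[e[0]+np.pi,-e[1],e[2]+np.pi]):
            q=[(a[0]+np.pi)%(2*np.pi)-np.pi,a[1],(a[2]-np.pi+np.pi)%(2*np.pi)-np.pi]
            q[0]=q[0]+2*np.pi if q[0]<-1.31 else q[0]
            if q[1]>0: print(t,name,q1,p,np.round(q,2))
E
```

```text
60 jaw up -15 1.9 [ 0.71  2.03 -2.35]
60 jaw up -15 2.2 [ 0.64  1.8  -2.55]
60 jaw up 0 1.9 [ 0.86  1.86 -2.16]
60 jaw up 0 2.2 [ 0.82  1.66 -2.39]
60 jaw down -15 1.9 [0.71 2.03 0.79]
60 jaw down -15 2.2 [0.64 1.8  0.59]
60 jaw down 0 1.9 [0.86 1.86 0.98]
60 jaw down 0 2.2 [0.82 1.66 0.75]
60 jaw +y -15 1.9 [0.71 2.03 2.36]
60 jaw +y -15 2.2 [0.64 1.8  2.16]
60 jaw +y 0 1.9 [0.86 1.86 2.55]
60 jaw +y 0 2.2 [0.82 1.66 2.32]
60 jaw -y -15 1.9 [ 0.71  2.03 -0.78]
60 jaw -y -15 2.2 [ 0.64  1.8  -0.98]
60 jaw -y 0 1.9 [ 0.86  1.86 -0.59]
60 jaw -y 0 2.2 [ 0.82  1.66 -0.82]
70 jaw up -15 1.9 [ 0.85  2.15 -2.28]
70 jaw up -15 2.2 [ 0.74  1.94 -2.52]
70 jaw up 0 1.9 [ 1.02  1.95 -2.11]
70 jaw up 0 2.2 [ 0.94  1.78 -2.37]
70 jaw down -15 1.9 [0.85 2.15 0.86]
70 jaw down -15 2.2 [0.74 1.94 0.62]
70 jaw down 0 1.9 [1.02 1.95 1.03]
70 jaw down 0 2.2 [0.94 1.78 0.77]
70 jaw +y -15 1.9 [0.85 2.15 2.43]
70 jaw +y -15 2.2 [0.74 1.94 2.19]
70 jaw +y 0 1.9 [1.02 1.95 2.6 ]
70 jaw +y 0 2.2 [0.94 1.78 2.34]
70 jaw -y -15 1.9 [ 0.85  2.15 -0.71]
70 jaw -y -15 2.2 [ 0.74  1.94 -0.95]
70 jaw -y 0 1.9 [ 1.02  1.95 -0.54]
70 jaw -y 0 2.2 [ 0.94  1.78 -0.8 ]
```

```bash
python3 -m inch '[{"tx":-3.15,"ty":-5.07},{"tx":-3.15,"ty":-5.07},{"tx":-3.15,"ty":-5.07},{"tx":-3.15,"ty":-5.07},{"tx":-3.15,"ty":-5.07},{"tx":-3.15,"ty":-5.07},{"az":-10.2},{"az":-10.2},{"az":-10.2},{"az":-10.2},{"az":-10.2},{"az":-10.2}]'; python3 -m inch '[{"az":-10.2},{"az":-10.2},{}]'
python3 - <<'E'
from h import *
o=get_obs();print(o['ee_pos'],o['orientation'],o['qpos'],R.from_rotvec(o['orientation']).as_matrix().round(3))
C=cal('wrist');im,d=viewer.get_image('wrist');print(C[0],'cam pos',-C[1].T@C[2])
np.savez('pics/w1.npz',im=im,d=d);save('w1',im)
v,u=np.mgrid[:400,:640];P=unproj('wrist',u,v,d,C)
m=(P[...,2]>150)&(P[...,2]<172)&(d>0)&(abs(P[...,0]-460)<40)&(abs(P[...,1]+268)<40)
q=P[m];r=cv2.minAreaRect(q[:,:2].astype(np.float32));print('top',m.sum(),r,q.mean(0))
b=(im.max(-1)<70)&(abs(P[...,0]-455)<60)&(abs(P[...,1]+265)<65)&(P[...,2]>-5)&(P[...,2]<40)
q=P[b];print('blade',b.sum(),cv2.minAreaRect(q[:,:2].astype(np.float32)))
E
```

```text
[ 261.58682217 -567.60583709  222.68933157] [-2.64572884e+00  1.69398766e+00 -9.50524438e-06] [-1.15799981e+00  4.23083056e-01  1.62989065e+00  2.30809993e-05
  1.08862532e+00 -1.89974189e-02] [[ 0.418 -0.908  0.   ]
 [-0.908 -0.418  0.   ]
 [-0.    -0.    -1.   ]]
{'fx': 309.70691628693146, 'fy': 309.70691628693146, 'cx': 314.6004929252259, 'cy': 197.04481003143482, 'rvec': array([-2.46352529,  1.57736062,  0.1973511 ]), 'tvec': array([-624.12018528,  -30.04413661,  390.32626733])} cam pos [ 322.12575257 -538.71095782  385.75737742]
top 0 ((0.0, 0.0), (0.0, 0.0), 0.0) [nan nan nan]
blade 0 ((0.0, 0.0), (0.0, 0.0), 0.0)$[0]: bad value
$[0]: bad value
<stdin>:7: RuntimeWarning: Mean of empty slice.
  ret = um.true_divide(
```

View pics/w1.png

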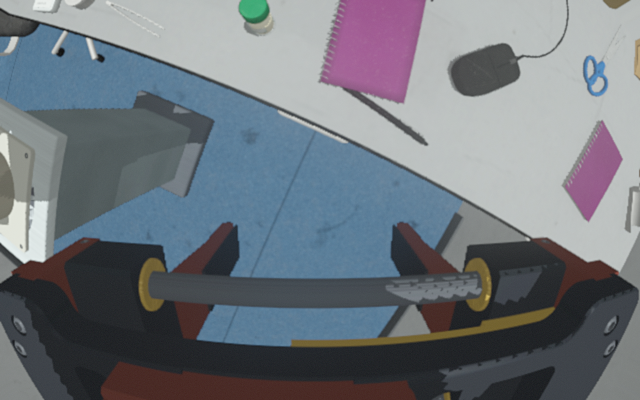

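View 2: looking down over the bench edge; the gripper body's long side runs along the jaw axis. Nothing moved, since rows need every key.

```bash
python3 -m inch '[{"tx":-3.15,"ty":-5.07,"tz":0,"ax":0,"ay":0,"az":0,"jaw":1},{"tx":-3.15,"ty":-5.07,"tz":0,"ax":0,"ay":0,"az":0,"jaw":1},{"tx":-3.15,"ty":-5.07,"tz":0,"ax":0,"ay":0,"az":0,"jaw":1},{"tx":-3.15,"ty":-5.07,"tz":0,"ax":0,"ay":0,"az":0,"jaw":1},{"tx":-3.15,"ty":-5.07,"tz":0,"ax":0,"ay":0,"az":0,"jaw":1},{"tx":-3.15,"ty":-5.07,"tz":0,"ax":0,"ay":0,"az":0,"jaw":1},{"tx":0,"ty":0,"tz":0,"ax":0,"ay":0,"az":-10.2,"jaw":1},{"tx":0,"ty":0,"tz":0,"ax":0,"ay":0,"az":-10.2,"jaw":1},{"tx":0,"ty":0,"tz":0,"ax":0,"ay":0,"az":-10.2,"jaw":1},{"tx":0,"ty":0,"tz":0,"ax":0,"ay":0,"az":-10.2,"jaw":1},{"tx":0,"ty":0,"tz":0,"ax":0,"ay":0,"az":-10.2,"jaw":1},{"tx":0,"ty":0,"tz":0,"ax":0,"ay":0,"az":-10.2,"jaw":1}]'; python3 -m inch '[{"tx":0,"ty":0,"tz":0,"ax":0,"ay":0,"az":-10.2,"jaw":1},{"tx":0,"ty":0,"tz":0,"ax":0,"ay":0,"az":-10.2,"jaw":1},{"tx":0,"ty":0,"tz":0,"ax":0,"ay":0,"az":0,"jaw":1}]'
python3 - <<'E'
from h import *
o=get_obs();print(o['ee_pos'],o['qpos'],R.from_rotvec(o['orientation']).as_matrix().round(3))
C=cal('wrist');im,d=viewer.get_image('wrist')
np.savez('pics/w2.npz',im=im,d=d);save('w2',im)
v,u=np.mgrid[:400,:640];P=unproj('wrist',u,v,d,C)
m=(P[...,2]>145)&(P[...,2]<175)&(d>0)&(abs(P[...,0]-460)<40)&(abs(P[...,1]+268)<40)
q=P[m];print('top',m.sum(),cv2.minAreaRect(q[:,:2].astype(np.float32)),q.mean(0)) if m.any() else 0
b=(im.max(-1)<70)&(abs(P[...,0]-455)<60)&(abs(P[...,1]+265)<65)&(P[...,2]>-5)&(P[...,2]<40)
q=P[b];print('blade',b.sum(),cv2.minAreaRect(q[:,:2].astype(np.float32))) if b.any() else 0
E
```

```text
t: 2.35
ee_pos: [458.8, -268.7, 222.8]
orientation: [3.14, -0.102, 0.0]
ft_force: [-0.2, -0.4, 0.5]
width: 87.9
t: 2.72
ee_pos: [458.8, -268.7, 222.8]
orientation: [3.11, 0.444, 0.0]
ft_force: [-0.5, -0.6, 0.3]
width: 88.1
[ 458.7950467  -268.66096327  222.7616039 ] [-5.52128989e-01  2.86508346e-01  1.83594860e+00 -7.92043756e-06
  1.01897059e+00 -8.35721705e-01] [[ 0.96  0.28  0.  ]
 [ 0.28 -0.96 -0.  ]
 [ 0.    0.   -1.  ]]
top 697 ((460.09625244140625, -269.1431579589844), (21.64754295349121, 19.21993064880371), 14.27083969116211) [ 459.40674221 -267.04297189  160.15146331]
blade 608 ((458.15618896484375, -258.4115295410156), (35.91712188720703, 74.1319580078125), 15.927019119262695)
```

View pics/w2.png

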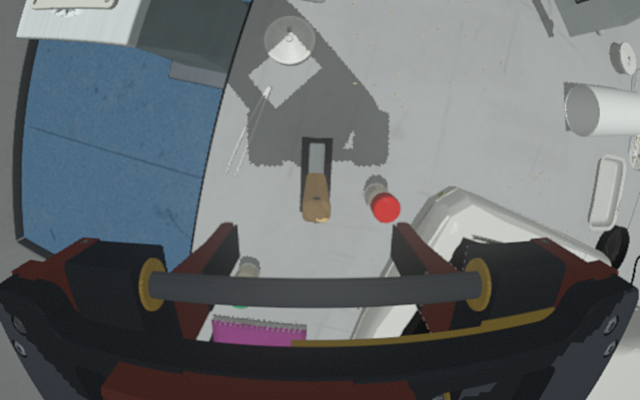

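View 3: the handle top is centred between the jaws at (316,205) and its yaw matches the tool. Descend and grip.

```bash
python3 -m inch '[{"tx":0.1,"ty":0,"tz":4,"ax":0,"ay":0,"az":0,"jaw":1},{"tx":0,"ty":0,"tz":4,"ax":0,"ay":0,"az":0,"jaw":1},{"tx":0,"ty":0,"tz":2,"ax":0,"ay":0,"az":0,"jaw":1},{"tx":0,"ty":0,"tz":0,"ax":0,"ay":0,"az":0,"jaw":1},{"tx":0,"ty":0,"tz":0,"ax":0,"ay":0,"az":0,"jaw":0},{"tx":0,"ty":0,"tz":0,"ax":0,"ay":0,"az":0,"jaw":0},{"tx":0,"ty":0,"tz":0,"ax":0,"ay":0,"az":0,"jaw":0},{"tx":0,"ty":0,"tz":0,"ax":0,"ay":0,"az":0,"jaw":0},{"tx":0,"ty":0,"tz":0,"ax":0,"ay":0,"az":0,"jaw":0},{"tx":0,"ty":0,"tz":0,"ax":0,"ay":0,"az":0,"jaw":0}]'; python3 -m inch '[{"tx":0,"ty":0,"tz":0,"ax":0,"ay":0,"az":0,"jaw":0},{"tx":0,"ty":0,"tz":-4,"ax":0,"ay":0,"az":0,"jaw":0},{"tx":0,"ty":0,"tz":-6,"ax":0,"ay":0,"az":0,"jaw":0},{"tx":0,"ty":0,"tz":-4,"ax":0,"ay":0,"az":0,"jaw":0},{"tx":0,"ty":0,"tz":0,"ax":0,"ay":0,"az":0,"jaw":0}]'
```

```text
t: 4.03
ee_pos: [459.7, -268.3, 122.7]
orientation: [-3.11, -0.446, 0.0]
ft_force: [-0.4, -0.3, 0.5]
width: 31.4
t: 4.65
ee_pos: [461.2, -269.2, 265.5]
orientation: [3.106, 0.446, 0.007]
ft_force: [-0.1, -0.8, -2.9]
width: 21.9
```

```bash
python3 -m inch '[{"tx":0,"ty":0,"tz":0,"ax":0,"ay":0,"az":10.5,"jaw":0},{"tx":0,"ty":0,"tz":0,"ax":0,"ay":0,"az":10.5,"jaw":0},{"tx":0,"ty":0,"tz":0,"ax":0,"ay":0,"az":10.5,"jaw":0},{"tx":0,"ty":0,"tz":0,"ax":0,"ay":0,"az":10.5,"jaw":0},{"tx":0,"ty":0,"tz":0,"ax":0,"ay":0,"az":10.5,"jaw":0},{"tx":0,"ty":0,"tz":0,"ax":0,"ay":0,"az":10.5,"jaw":0},{"tx":0,"ty":0,"tz":0,"ax":0,"ay":0,"az":10.5,"jaw":0}]'; python3 -m inch '[{"tx":0,"ty":0,"tz":0,"ax":0,"ay":-10,"az":0,"jaw":0},{"tx":0,"ty":0,"tz":0,"ax":0,"ay":-10,"az":0,"jaw":0},{"tx":0,"ty":0,"tz":0,"ax":0,"ay":-10,"az":0,"jaw":0},{"tx":0,"ty":0,"tz":0,"ax":0,"ay":-10,"az":0,"jaw":0},{"tx":0,"ty":0,"tz":0,"ax":0,"ay":-10,"az":0,"jaw":0},{"tx":0,"ty":0,"tz":0,"ax":0,"ay":-10,"az":0,"jaw":0},{"tx":0,"ty":0,"tz":0,"ax":0,"ay":-5,"az":0,"jaw":0},{"tx":0,"ty":0,"tz":0,"ax":0,"ay":0,"az":0,"jaw":0}]'
cat >> h.py <<'E'
F=122.7
def state():
    o=get_obs();W=R.from_rotvec(o['orientation']).as_matrix();B=np.array([CX,CY,CZ])
    Wc=B@W; foot=o['ee_pos']+F*W[:,2]; edge=foot+17.5*W[:,0]
    print('t',round(float(o['t']),2),'q',o['qpos'].round(2),'F',o['ft_force'].round(1),'w',round(float(o['width']),1))
    print('tool axes in cab:\n',Wc.round(3)); print('tcp cab',tocab(o['ee_pos']).round(1),'foot',tocab(foot).round(1),'low edge',tocab(edge).round(1))
    return o,W,Wc,tocab(foot),tocab(edge)
def shift(dcab):
    W=R.from_rotvec(get_obs()['orientation']).as_matrix();B=np.array([CX,CY,CZ]);s=(W.T@B.T@np.array(dcab,float))/10
    print('shift cm tool',s.round(2),'norm',np.linalg.norm(s).round(2)); return s
E
python3 - <<'E'
from h import *
o,W,Wc,f,e=state(); shift(np.array([-40,0,110])-f)
E
```

```text
t: 5.52
ee_pos: [458.5, -267.6, 260.0]
orientation: [-2.754, 1.511, 0.007]
ft_force: [0.2, -0.0, -2.8]
width: 21.7
t: 6.52
ee_pos: [459.0, -268.1, 258.5]
orientation: [-2.005, 1.095, 1.285]
ft_force: [0.0, 0.7, -3.2]
width: 21.9
t 6.53 q [-0.7   0.82  1.27  0.32  2.15  0.31] F [ 0.   0.7 -3.2] w 21.9
tool axes in cab:
 [[-0.419  0.002  0.908]
 [ 0.003  1.    -0.   ]
 [-0.908  0.002 -0.418]]
tcp cab [-335.6  251.2  258.5] foot [-224.2  251.2  207.1] low edge [-231.5  251.2  191.2]
shift cm tool [  1.04 -25.12  20.81] norm 32.63
```

```bash
python3 -m inch '[{"tx":0.15,"ty":-3.6,"tz":3,"ax":0,"ay":0,"az":0,"jaw":0},{"tx":0.15,"ty":-3.6,"tz":3,"ax":0,"ay":0,"az":0,"jaw":0},{"tx":0.15,"ty":-3.6,"tz":3,"ax":0,"ay":0,"az":0,"jaw":0},{"tx":0.15,"ty":-3.6,"tz":3,"ax":0,"ay":0,"az":0,"jaw":0},{"tx":0.15,"ty":-3.6,"tz":3,"ax":0,"ay":0,"az":0,"jaw":0},{"tx":0.15,"ty":-3.6,"tz":3,"ax":0,"ay":0,"az":0,"jaw":0},{"tx":0.15,"ty":-3.6,"tz":3,"ax":0,"ay":0,"az":0,"jaw":0},{"tx":0,"ty":0,"tz":0,"ax":0,"ay":0,"az":0,"jaw":0}]'
python3 - <<'E'
from h import *
state()
for n in ['wrist','scene']:
    C=cal(n);im,d=viewer.get_image(n);np.savez(f'pics/{n}3.npz',im=im,d=d);save(n+'3',im)
    for m in masks_of(n,'shard_1')[:8]:
        v,u=np.nonzero(m['pixels']&(d>0))
        if len(u)>2: P=tocab(unproj(n,u,v,d[v,u],C));print(n,round(m['score'],2),np.round(m['location']),len(u),P.mean(0).round(),P.min(0).round(),P.max(0).round())
    G=[[x,y,45] for x,y in [(0,-105),(0,105),(115,-105),(115,105)]]+[[0,-105,163],[0,105,163]]
    print(n,proj(n,cab(np.array(G,float)),C).round().tolist())
E
```

```text
t: 7.52
ee_pos: [570.2, 27.6, 163.3]
orientation: [-2.013, 1.093, 1.281]
ft_force: [-1.1, -1.4, -2.5]
width: 22.0
t 7.53 q [-0.3   0.88  1.4   0.65  1.82  0.53] F [-1.1 -1.4 -2.5] w 22.0
tool axes in cab:
 [[-0.424 -0.003  0.906]
 [-0.001  1.     0.003]
 [-0.906  0.001 -0.424]]
tcp cab [-147.7   -2.7  163.3] foot [-36.5  -2.3 111.2] low edge [-43.9  -2.3  95.4]
wrist 0.66 [343. 161.] 199 [ 14. -24.  52.] [  7. -33.  46.] [ 27. -14.  55.]
wrist 0.58 [342. 119.] 247 [ 18. -69.  51.] [ 11. -82.  45.] [ 43. -57.  55.]
wrist 0.53 [339. 192.] 141 [23. 21. 52.] [20.  9. 46.] [28. 33. 55.]
wrist 0.26 [314. 211.] 5696 [-105.  -14.  145.] [-186.  -49.   45.] [118.  83. 189.]
wrist [[356.0, 89.0], [351.0, 264.0], [313.0, 95.0], [313.0, 234.0], [250.0, 84.0], [259.0, 284.0]]
scene 0.42 [409. 230.] 45 [ 16. -25.  54.] [  7. -32.  46.] [ 27. -14.  58.]
scene [[423.0, 256.0], [380.0, 203.0], [461.0, 241.0], [415.0, 191.0], [431.0, 222.0], [384.0, 169.0]]
```

View pics/wrist3.png

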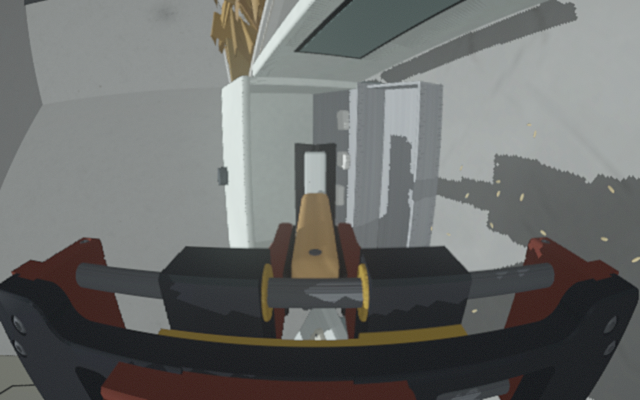

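View 4: the scraper is held in front of the opening, with shards at (343,119), (343,161) and (339,192). The fourth is not visible, so I search the depth data for it.

```bash
python3 - <<'E'
from h import *
for n,f in [('scene','scene0'),('scene','scene3'),('wrist','wrist3'),('top','top0')]:
    z=np.load(f'pics/{f}.npz');d=z['d'];v,u=np.mgrid[:400,:640];P=tocab(unproj(n,u,v,d))
    m=(d>0)&(P[...,0]>-2)&(P[...,0]<112)&(abs(P[...,1])<103)&(P[...,2]<62)&(P[...,2]>40)
    fl=m&(P[...,2]<49); s=m&(P[...,2]>50)
    print(f,'floor n',fl.sum(),'z med',np.median(P[fl][:,2]) if fl.any() else '', 'x/y range',P[fl].min(0).round() if fl.any() else '',P[fl].max(0).round() if fl.any() else '')
    k,l,st,c=cv2.connectedComponentsWithStats(s.astype(np.uint8))
    for i in range(1,k):
        if st[i,4]>5: q=P[l==i];print('  ',st[i,4],c[i].round(),q.mean(0).round(),q.min(0).round(),q.max(0).round())
a=cv2.imread('pics/scene0.png')[170:260,350:470];cv2.imwrite('pics/v5.png',cv2.resize(a,(720,540),interpolation=2))
E
```

```text
scene0 floor n 870 z med 46.44314732682034 x/y range [ -2. -33.  40.] [ 84. 103.  49.]
   31 [396. 205.] [30. 71. 54.] [20. 58. 50.] [38. 84. 58.]
   41 [405. 217.] [28. 22. 54.] [21.  9. 50.] [43. 37. 60.]
   44 [411. 229.] [ 18. -22.  54.] [  8. -32.  50.] [ 29. -13.  58.]
scene3 floor n 644 z med 46.472181590042595 x/y range [ -1. -33.  40.] [ 84. 103.  49.]
   6 [409. 199.] [76. 78. 51.] [72. 72. 50.] [80. 82. 53.]
   36 [396. 205.] [31. 72. 54.] [21. 61. 50.] [48. 89. 59.]
   43 [405. 217.] [28. 22. 54.] [21. 10. 51.] [39. 40. 58.]
   54 [412. 229.] [ 19. -23.  54.] [  7. -32.  50.] [36. -7. 58.]
wrist3 floor n 3006 z med 47.46202607220238 x/y range [  -2. -103.   42.] [112.  66.  49.]
   357 [307. 119.] [110. -69.  56.] [ 107. -103.   50.] [112. -35.  62.]
   197 [342. 120.] [ 13. -69.  54.] [  7. -80.  50.] [ 25. -58.  57.]
   190 [342. 159.] [ 12. -23.  54.] [  3. -33.  50.] [ 23. -13.  57.]
   137 [339. 195.] [20. 21. 54.] [17. 10. 50.] [29. 34. 57.]
   6 [337. 225.] [24. 62. 53.] [23. 59. 52.] [26. 64. 54.]
top0 floor n 83 z med 44.28374840824668 x/y range [  -1. -102.   40.] [ 8. 96. 49.]
```

View pics/v5.png

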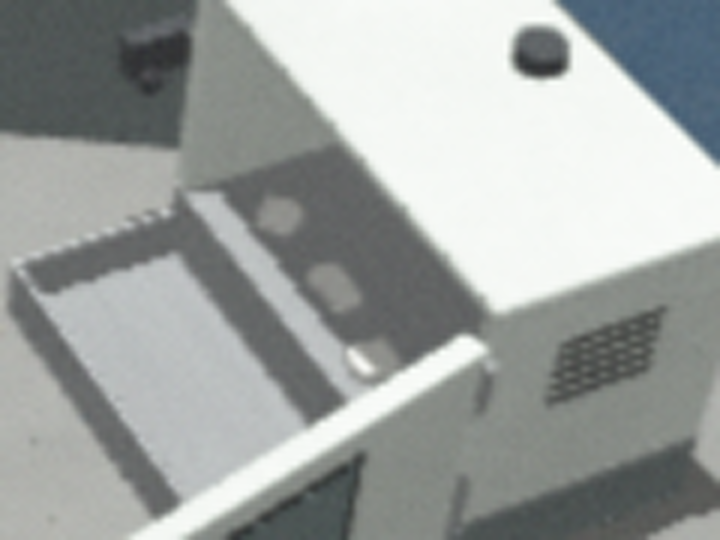

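View 5: all four pieces are near the front, at cab (28,71), (24,21), (16,−23) and (18,−69). Two pulls centred at y = ±46 will cover them.

```bash
python3 -m inch '[{"tx":1.04,"ty":2.4,"tz":0.49,"ax":0,"ay":0,"az":0,"jaw":0},{"tx":1.04,"ty":2.4,"tz":0.49,"ax":0,"ay":0,"az":0,"jaw":0},{"tx":0,"ty":0,"tz":0,"ax":0,"ay":0,"az":0,"jaw":0},{"tx":-1.16,"ty":0,"tz":2.47,"ax":0,"ay":0,"az":0,"jaw":0},{"tx":-1.16,"ty":0,"tz":2.47,"ax":0,"ay":0,"az":0,"jaw":0},{"tx":-1.16,"ty":0,"tz":2.47,"ax":0,"ay":0,"az":0,"jaw":0},{"tx":-1.16,"ty":0,"tz":2.47,"ax":0,"ay":0,"az":0,"jaw":0},{"tx":0,"ty":0,"tz":0,"ax":0,"ay":0,"az":0,"jaw":0}]'; python3 -m inch '[{"tx":0.9,"ty":0,"tz":0.42,"ax":0,"ay":0,"az":0,"jaw":0},{"tx":0.9,"ty":0,"tz":0.42,"ax":0,"ay":0,"az":0,"jaw":0},{"tx":0,"ty":0,"tz":0,"ax":0,"ay":0,"az":0,"jaw":0}]'
python3 -c "
from h import *
state()"
```

```text
t: 8.72
ee_pos: [470.9, 91.0, 142.5]
orientation: [-2.01, 1.094, 1.28]
ft_force: [0.1, 0.4, -3.2]
width: 22.1
t: 9.1
ee_pos: [471.1, 89.8, 120.8]
orientation: [-2.008, 1.096, 1.281]
ft_force: [-0.1, -0.0, -2.6]
width: 21.6
t 9.1 q [-0.25  0.84  1.68  0.67  1.62  0.41] F [-0.1 -0.  -2.6] w 21.6
tool axes in cab:
 [[-0.422  0.002  0.907]
 [ 0.002  1.    -0.001]
 [-0.907  0.001 -0.422]]
tcp cab [-41.6  46.7 120.8] foot [69.7 46.6 69. ] low edge [62.3 46.7 53.2]
```

```bash
python3 -m inch '[{"tx":0.36,"ty":0,"tz":0.17,"ax":0,"ay":0,"az":0,"jaw":0},{"tx":0.36,"ty":0,"tz":0.17,"ax":0,"ay":0,"az":0,"jaw":0},{"tx":0,"ty":0,"tz":0,"ax":0,"ay":0,"az":0,"jaw":0}]';python3 -c "
from h import *
state()"
```

```text
t: 9.48
ee_pos: [471.0, 90.3, 113.7]
orientation: [-2.009, 1.095, 1.28]
ft_force: [0.3, 1.1, -2.9]
width: 21.9
t 9.47 q [-0.25  0.85  1.68  0.67  1.61  0.41] F [ 0.3  1.1 -2.9] w 21.9
tool axes in cab:
 [[-0.423  0.001  0.907]
 [ 0.     1.    -0.001]
 [-0.906  0.    -0.422]]
tcp cab [-41.2  46.6 113.7] foot [70.1 46.5 61.9] low edge [62.7 46.5 46. ]
```

```bash
python3 -m inch '[{"tx":0.18,"ty":0,"tz":0.08,"ax":0,"ay":0,"az":0,"jaw":0},{"tx":0,"ty":0,"tz":0,"ax":0,"ay":0,"az":0,"jaw":0}]'
```

```text
t: 9.72
ee_pos: [471.3, 90.1, 112.9]
orientation: [-2.008, 1.093, 1.281]
ft_force: [2.0, -3.9, 5.1]
width: 21.7
```

```bash
python3 -m inch '[{"tx":0.38,"ty":0,"tz":-0.82,"ax":0,"ay":0,"az":0,"jaw":0},{"tx":0.38,"ty":0,"tz":-0.82,"ax":0,"ay":0,"az":0,"jaw":0},{"tx":0.38,"ty":0,"tz":-0.82,"ax":0,"ay":0,"az":0,"jaw":0},{"tx":0.38,"ty":0,"tz":-0.82,"ax":0,"ay":0,"az":0,"jaw":0}]';python3 -m inch '[{"tx":0.38,"ty":0,"tz":-0.82,"ax":0,"ay":0,"az":0,"jaw":0},{"tx":0.38,"ty":0,"tz":-0.82,"ax":0,"ay":0,"az":0,"jaw":0},{"tx":0.38,"ty":0,"tz":-0.82,"ax":0,"ay":0,"az":0,"jaw":0},{"tx":0.38,"ty":0,"tz":-0.82,"ax":0,"ay":0,"az":0,"jaw":0},{"tx":0.38,"ty":0,"tz":-0.82,"ax":0,"ay":0,"az":0,"jaw":0},{"tx":0,"ty":0,"tz":0,"ax":0,"ay":0,"az":0,"jaw":0}]';python3 - <<'E'
from h import *
state()
for n in ['wrist','scene']:
    C=cal(n);im,d=viewer.get_image(n);np.savez(f'pics/{n}4.npz',im=im,d=d);save(n+'4',im)
    for m in masks_of(n,'shard_1')[:8]:
        v,u=np.nonzero(m['pixels']&(d>0))
        if 2<len(u)<1000: P=tocab(unproj(n,u,v,d[v,u],C));print(n,round(m['score'],2),np.round(m['location']),len(u),P.mean(0).round(),P.min(0).round(),P.max(0).round())
a=cv2.imread('pics/scene4.png')[170:270,350:470];a=cv2.resize(a,(480,400),interpolation=2)
b=cv2.imread('pics/wrist4.png')[60:300,200:480]
cv2.imwrite('pics/v6.png',np.hstack([a,cv2.resize(b,(320,400))]))
E
```

```text
t: 10.22
ee_pos: [490.6, 59.7, 112.5]
orientation: [-2.007, 1.094, 1.282]
ft_force: [-2.8, 3.6, 5.4]
width: 22.0
t: 10.98
ee_pos: [515.9, 21.0, 111.6]
orientation: [-2.01, 1.096, 1.278]
ft_force: [-1.3, -0.1, -3.9]
width: 22.0
t 10.97 q [-0.33  0.9   1.52  0.6   1.71  0.42] F [-1.3 -0.1 -3.9] w 22.0
tool axes in cab:
 [[-0.424  0.002  0.906]
 [ 0.     1.    -0.002]
 [-0.906 -0.    -0.424]]
tcp cab [-123.7   46.5  111.6] foot [-12.6  46.3  59.5] low edge [-20.   46.3  43.7]
wrist 0.77 [359. 162.] 291 [-17.  23.  13.] [-22.  11.   8.] [ 1. 35. 16.]
wrist 0.49 [359. 210.] 233 [-23.  67.  13.] [-30.  58.   1.] [10. 82. 16.]
wrist 0.48 [312.  73.] 241 [ 16. -69.  52.] [ 11. -81.  47.] [ 27. -59.  55.]
wrist 0.47 [309. 119.] 236 [ 14. -23.  52.] [  7. -33.  46.] [ 36. -15.  55.]
scene 0.62 [389. 232.] 40 [-15.  23.  14.] [-23.  11.   9.] [-5. 33. 22.]
scene 0.6 [377. 220.] 35 [-20.  68.  15.] [-28.  61.   8.] [-6. 78. 21.]
scene 0.55 [410. 232.] 59 [ 17. -22.  53.] [  7. -32.  44.] [34. -8. 58.]
```

View pics/v6.png

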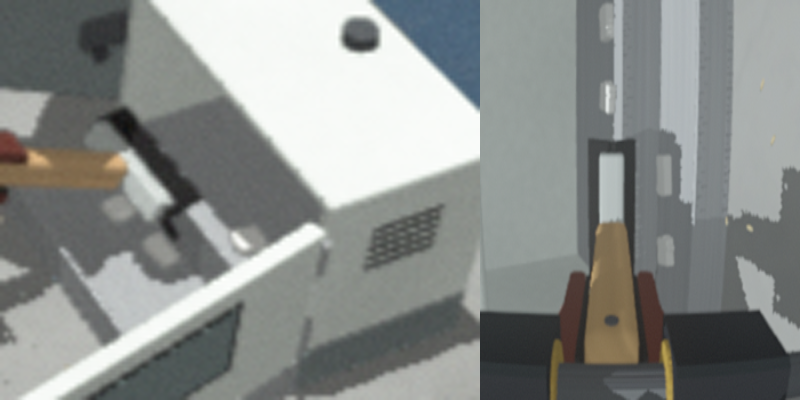

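View 6: two pieces now lie in the trough at y = 23 and 67. Second pull next.

```bash
python3 -m inch '[{"tx":-1.27,"ty":0,"tz":-0.6,"ax":0,"ay":0,"az":0,"jaw":0},{"tx":-1.27,"ty":0,"tz":-0.6,"ax":0,"ay":0,"az":0,"jaw":0},{"tx":0,"ty":-3.1,"tz":0,"ax":0,"ay":0,"az":0,"jaw":0},{"tx":0,"ty":-3.1,"tz":0,"ax":0,"ay":0,"az":0,"jaw":0},{"tx":0,"ty":-3.1,"tz":0,"ax":0,"ay":0,"az":0,"jaw":0},{"tx":0,"ty":0,"tz":0,"ax":0,"ay":0,"az":0,"jaw":0}]';python3 -m inch '[{"tx":-0.87,"ty":0,"tz":1.86,"ax":0,"ay":0,"az":0,"jaw":0},{"tx":-0.87,"ty":0,"tz":1.86,"ax":0,"ay":0,"az":0,"jaw":0},{"tx":-0.87,"ty":0,"tz":1.86,"ax":0,"ay":0,"az":0,"jaw":0},{"tx":-0.87,"ty":0,"tz":1.86,"ax":0,"ay":0,"az":0,"jaw":0},{"tx":0.9,"ty":0,"tz":0.42,"ax":0,"ay":0,"az":0,"jaw":0},{"tx":0.9,"ty":0,"tz":0.42,"ax":0,"ay":0,"az":0,"jaw":0},{"tx":0.4,"ty":0,"tz":0.19,"ax":0,"ay":0,"az":0,"jaw":0},{"tx":0,"ty":0,"tz":0,"ax":0,"ay":0,"az":0,"jaw":0}]';python3 -c "
from h import *
state()"
```

```text
t: 11.92
ee_pos: [594.6, 73.4, 141.3]
orientation: [-2.012, 1.092, 1.278]
ft_force: [-1.3, -0.0, -2.6]
width: 21.9
t: 12.92
ee_pos: [548.9, 140.9, 115.3]
orientation: [-2.008, 1.095, 1.281]
ft_force: [0.5, 0.9, -2.7]
width: 21.8
t 12.93 q [-0.15  0.91  1.51  0.75  1.65  0.52] F [ 0.5  0.9 -2.7] w 21.8
tool axes in cab:
 [[-0.422  0.001  0.907]
 [ 0.001  1.    -0.001]
 [-0.907  0.001 -0.422]]
tcp cab [-40.9 -46.3 115.3] foot [ 70.4 -46.4  63.5] low edge [ 63.  -46.4  47.7]
```

```bash
python3 -m inch '[{"tx":0.33,"ty":0,"tz":0.16,"ax":0,"ay":0,"az":0,"jaw":0},{"tx":0,"ty":0,"tz":0,"ax":0,"ay":0,"az":0,"jaw":0}]';python3 -m inch '[{"tx":0.38,"ty":0,"tz":-0.82,"ax":0,"ay":0,"az":0,"jaw":0},{"tx":0.38,"ty":0,"tz":-0.82,"ax":0,"ay":0,"az":0,"jaw":0},{"tx":0.38,"ty":0,"tz":-0.82,"ax":0,"ay":0,"az":0,"jaw":0},{"tx":0.38,"ty":0,"tz":-0.82,"ax":0,"ay":0,"az":0,"jaw":0},{"tx":0.38,"ty":0,"tz":-0.82,"ax":0,"ay":0,"az":0,"jaw":0},{"tx":0.38,"ty":0,"tz":-0.82,"ax":0,"ay":0,"az":0,"jaw":0},{"tx":0.38,"ty":0,"tz":-0.82,"ax":0,"ay":0,"az":0,"jaw":0},{"tx":0.38,"ty":0,"tz":-0.82,"ax":0,"ay":0,"az":0,"jaw":0},{"tx":0.38,"ty":0,"tz":-0.82,"ax":0,"ay":0,"az":0,"jaw":0},{"tx":0,"ty":0,"tz":0,"ax":0,"ay":0,"az":0,"jaw":0}]';python3 - <<'E'
from h import *
state()
for n in ['wrist','scene']:
    C=cal(n);im,d=viewer.get_image(n);np.savez(f'pics/{n}5.npz',im=im,d=d);save(n+'5',im)
    for m in masks_of(n,'shard_1')[:8]:
        v,u=np.nonzero(m['pixels']&(d>0))
        if 2<len(u)<1000: P=tocab(unproj(n,u,v,d[v,u],C));print(n,round(m['score'],2),np.round(m['location']),len(u),P.mean(0).round(),P.min(0).round(),P.max(0).round())
E
```

```text
t: 13.18
ee_pos: [549.2, 141.1, 113.1]
orientation: [-2.008, 1.094, 1.28]
ft_force: [0.7, -1.5, 2.4]
width: 21.9
t: 14.42
ee_pos: [593.7, 71.9, 111.9]
orientation: [-2.01, 1.096, 1.278]
ft_force: [-0.1, 0.7, -2.5]
width: 21.7
t 14.43 q [-0.23  0.97  1.36  0.69  1.76  0.54] F [-0.1  0.7 -2.5] w 21.7
tool axes in cab:
 [[-0.424  0.002  0.906]
 [ 0.001  1.    -0.002]
 [-0.906 -0.    -0.424]]
tcp cab [-123.1  -46.5  111.9] foot [-12.  -46.7  59.8] low edge [-19.4 -46.7  44. ]
wrist 0.79 [358. 167.] 316 [-18. -68.  13.] [-25. -79.   7.] [ -2. -56.  17.]
wrist 0.56 [363. 217.] 272 [-28. -22.  13.] [-36. -31.   7.] [-17.  -9.  16.]
```

All four pieces are in the trough (z ≈ 13). Now I back out with the scraper and carry it to its old spot.

```bash
python3 -m inch '[{"tx":-2.27,"ty":1.25,"tz":-3.82,"ax":0,"ay":0,"az":0,"jaw":0},{"tx":-2.27,"ty":1.25,"tz":-3.82,"ax":0,"ay":0,"az":0,"jaw":0},{"tx":-2.27,"ty":1.25,"tz":-3.82,"ax":0,"ay":0,"az":0,"jaw":0},{"tx":-2.27,"ty":1.25,"tz":-3.82,"ax":0,"ay":0,"az":0,"jaw":0},{"tx":0.95,"ty":4.96,"tz":-2.03,"ax":0,"ay":0,"az":0,"jaw":0},{"tx":0.95,"ty":4.96,"tz":-2.03,"ax":0,"ay":0,"az":0,"jaw":0},{"tx":0.95,"ty":4.96,"tz":-2.03,"ax":0,"ay":0,"az":0,"jaw":0},{"tx":0.95,"ty":4.96,"tz":-2.03,"ax":0,"ay":0,"az":0,"jaw":0},{"tx":0.95,"ty":4.96,"tz":-2.03,"ax":0,"ay":0,"az":0,"jaw":0},{"tx":0,"ty":0,"tz":0,"ax":0,"ay":0,"az":0,"jaw":0}]';python3 -m inch '[{"tx":0,"ty":0,"tz":0,"ax":0,"ay":10,"az":0,"jaw":0},{"tx":0,"ty":0,"tz":0,"ax":0,"ay":10,"az":0,"jaw":0},{"tx":0,"ty":0,"tz":0,"ax":0,"ay":10,"az":0,"jaw":0},{"tx":0,"ty":0,"tz":0,"ax":0,"ay":10,"az":0,"jaw":0},{"tx":0,"ty":0,"tz":0,"ax":0,"ay":10,"az":0,"jaw":0},{"tx":0,"ty":0,"tz":0,"ax":0,"ay":10,"az":0,"jaw":0},{"tx":0,"ty":0,"tz":0,"ax":0,"ay":5,"az":0,"jaw":0}]';python3 -m inch '[{"tx":0,"ty":0,"tz":0,"ax":0,"ay":0,"az":-10.5,"jaw":0},{"tx":0,"ty":0,"tz":0,"ax":0,"ay":0,"az":-10.5,"jaw":0},{"tx":0,"ty":0,"tz":0,"ax":0,"ay":0,"az":-10.5,"jaw":0},{"tx":0,"ty":0,"tz":0,"ax":0,"ay":0,"az":-10.5,"jaw":0},{"tx":0,"ty":0,"tz":0,"ax":0,"ay":0,"az":-10.5,"jaw":0},{"tx":0,"ty":0,"tz":0,"ax":0,"ay":0,"az":-10.5,"jaw":0},{"tx":0,"ty":0,"tz":0,"ax":0,"ay":0,"az":-10.5,"jaw":0},{"tx":0,"ty":0,"tz":0,"ax":0,"ay":0,"az":0,"jaw":0}]';python3 - <<'E'
from h import *
o=get_obs();W=R.from_rotvec(o['orientation']).as_matrix();print(W.round(3),o['ee_pos'])
print('shift',(W.T@(np.array([460,-268.5,140])-o['ee_pos'])/10).round(2))
# is scraper still straight in the grip?
C=cal('scene');im,d=viewer.get_image('scene')
m=masks_of('scene','scraper')[0];v,u=np.nonzero(m['pixels']&(d>0));P=unproj('scene',u,v,d[v,u],C)
print(m['score'],P.min(0).round(),P.max(0).round(),np.percentile(P[:,2],2),'pred foot z',o['ee_pos'][2]-F)
b=im[v,u].max(-1)<70;q=P[b];print(b.sum(),cv2.minAreaRect(q[:,:2].astype(np.float32)),np.percentile(q[:,2],[2,50,98]))
A=np.c_[q[:,:2]-q[:,:2].mean(0),np.ones(len(q))];print('slope z',np.linalg.lstsq(A,q[:,2],rcond=None)[0].round(3))
save('scene6',im)
E
```

```text
t: 15.88
ee_pos: [456.0, -269.5, 259.2]
orientation: [-2.006, 1.099, 1.278]
ft_force: [-0.2, 0.3, -2.0]
width: 22.1
t: 16.75
ee_pos: [457.0, -264.4, 259.9]
orientation: [2.76, -1.501, 0.004]
ft_force: [0.6, 0.5, -2.4]
width: 21.7
t: 17.75
ee_pos: [457.4, -265.4, 259.0]
orientation: [-3.108, -0.445, 0.001]
ft_force: [-1.0, -0.3, -2.8]
width: 21.6
[[ 0.96   0.28  -0.001]
 [ 0.28  -0.96   0.002]
 [-0.    -0.002 -1.   ]] [ 457.38432233 -265.41876159  259.02394917]
shift [ 0.17  0.39 11.9 ]
0.75 [-894. -674. -847.] [ 487. -219.  258.] 142.00511825713954 pred foot z 136.32394917347335
214 ((468.19866943359375, -262.5404968261719), (22.416135787963867, 93.47716522216797), 19.284671783447266) [140.50366944 148.23513687 156.45505888]
slope z [-4.44000e-01 -1.22000e-01  1.48228e+02]
```

```bash
python3 -m inch '[{"tx":0.17,"ty":0.39,"tz":4,"ax":0,"ay":0,"az":0,"jaw":0},{"tx":0,"ty":0,"tz":4,"ax":0,"ay":0,"az":0,"jaw":0},{"tx":0,"ty":0,"tz":3,"ax":0,"ay":0,"az":0,"jaw":0},{"tx":0,"ty":0,"tz":1,"ax":0,"ay":0,"az":0,"jaw":0},{"tx":0,"ty":0,"tz":1,"ax":0,"ay":0,"az":0,"jaw":0},{"tx":0,"ty":0,"tz":0.3,"ax":0,"ay":0,"az":0,"jaw":0},{"tx":0,"ty":0,"tz":0,"ax":0,"ay":0,"az":0,"jaw":0}]'
```

```text
t: 18.73
ee_pos: [460.7, -270.4, 126.8]
orientation: [3.109, 0.446, 0.001]
ft_force: [-0.0, 1.2, -3.4]
width: 21.8
```

```bash
python3 -m inch '[{"tx":0,"ty":0,"tz":0.2,"ax":0,"ay":0,"az":0,"jaw":0},{"tx":0,"ty":0,"tz":0.2,"ax":0,"ay":0,"az":0,"jaw":0},{"tx":0,"ty":0,"tz":0,"ax":0,"ay":0,"az":0,"jaw":0}]'
```

```text
t: 19.1
ee_pos: [460.7, -270.5, 122.8]
orientation: [3.109, 0.446, 0.001]
ft_force: [-0.8, -0.3, 1.3]
width: 22.0
```

```bash
python3 -m inch '[{"tx":0,"ty":0,"tz":0.05,"ax":0,"ay":0,"az":0,"jaw":0.4},{"tx":0,"ty":0,"tz":0,"ax":0,"ay":0,"az":0,"jaw":0.6},{"tx":0,"ty":0,"tz":0,"ax":0,"ay":0,"az":0,"jaw":0.8},{"tx":0,"ty":0,"tz":0,"ax":0,"ay":0,"az":0,"jaw":0.8},{"tx":0,"ty":0,"tz":-2,"ax":0,"ay":0,"az":0,"jaw":0.8},{"tx":0,"ty":0,"tz":-6,"ax":0,"ay":0,"az":0,"jaw":0.8},{"tx":0,"ty":0,"tz":-6,"ax":0,"ay":0,"az":0,"jaw":0},{"tx":0,"ty":0,"tz":0,"ax":0,"ay":0,"az":0,"jaw":0},{"tx":0,"ty":0,"tz":0,"ax":0,"ay":0,"az":0,"jaw":0}]';python3 - <<'E'
from h import *
o=get_obs();print(o['qpos'].round(2))
C=cal('scene');im,d=viewer.get_image('scene');save('scene7',im);np.savez('pics/scene7.npz',im=im,d=d)
for th in ['scraper','shard_1','cabinet_door']:
  for m in masks_of('scene',th)[:5]:
    v,u=np.nonzero(m['pixels']&(d>0))
    if m['score']>.3 and len(u)>2:
        P=unproj('scene',u,v,d[v,u],C);print(th,m['score'],np.percentile(P,2,0).round(),np.percentile(P,98,0).round(),tocab(P.mean(0)).round())
v,u=np.mgrid[:400,:640];P=tocab(unproj('scene',u,v,d,C))
m=(d>0)&(P[...,0]>-2)&(P[...,0]<112)&(abs(P[...,1])<103)&(P[...,2]<62)&(P[...,2]>50)
k,l,s,c=cv2.connectedComponentsWithStats(m.astype(np.uint8));print('above floor',[(s[i,4],P[l==i].mean(0).round()) for i in range(1,k) if s[i,4]>4])
a=cv2.resize(im[150:290,220:470],(750,420))[...,::-1];cv2.imwrite('pics/v7.png',a)
E
```

```text
t: 20.23
ee_pos: [459.9, -269.9, 261.4]
orientation: [-3.11, -0.446, 0.0]
ft_force: [-0.8, 0.5, -0.0]
width: 43.4
[-0.55  0.24  1.8   0.    1.1  -0.84]
scraper 0.96 [ 428. -312.    3.] [ 480. -228.  163.] [-339.  246.   57.]
shard_1 0.58 [435.  90.  13.] [448. 101.  19.] [-21.  68.  16.]
shard_1 0.54 [462. 116.   7.] [487. 134.  19.] [-15.  23.  15.]
cabinet_door 0.77 [595.  40.  15.] [749. 202. 167.] [-130. -142.  116.]
cabinet_door 0.33 [365.  44.   6.] [745. 302. 178.] [ -5. -38. 107.]
above floor []
```

View pics/v7.png

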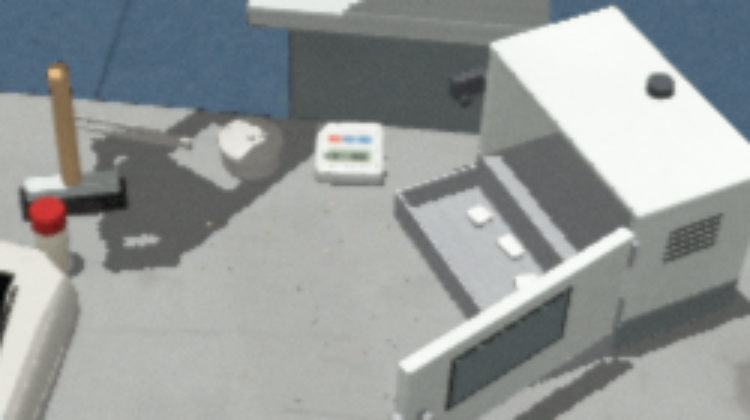

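View 7: the scraper stands upright, the pieces lie in the trough and the floor is clear. Next is the door, pushed on its outer face with closed fingers.

```bash
python3 -m inch '[{"tx":0,"ty":0,"tz":0,"ax":0,"ay":0,"az":-8.4,"jaw":0},{"tx":0,"ty":0,"tz":0,"ax":0,"ay":0,"az":-8.4,"jaw":0},{"tx":4.88,"ty":-1.7,"tz":0,"ax":0,"ay":0,"az":0,"jaw":0},{"tx":4.88,"ty":-1.7,"tz":0,"ax":0,"ay":0,"az":0,"jaw":0},{"tx":4.88,"ty":-1.7,"tz":0,"ax":0,"ay":0,"az":0,"jaw":0},{"tx":4.88,"ty":-1.7,"tz":0,"ax":0,"ay":0,"az":0,"jaw":0},{"tx":4.88,"ty":-1.7,"tz":0,"ax":0,"ay":0,"az":0,"jaw":0},{"tx":4.88,"ty":-1.7,"tz":0,"ax":0,"ay":0,"az":0,"jaw":0},{"tx":4.88,"ty":-1.7,"tz":0,"ax":0,"ay":0,"az":0,"jaw":0},{"tx":4.88,"ty":-1.7,"tz":0,"ax":0,"ay":0,"az":0,"jaw":0},{"tx":4.88,"ty":-1.7,"tz":0,"ax":0,"ay":0,"az":0,"jaw":0},{"tx":0,"ty":0,"tz":0,"ax":0,"ay":0,"az":0,"jaw":0}]';python3 - <<'E'
from h import *
state()
im,d=viewer.get_image('wrist');save('wrist8',im)
E
```

```text
t: 21.92
ee_pos: [745.1, 101.1, 259.2]
orientation: [-3.009, -0.901, 0.003]
ft_force: [-0.4, -0.4, -0.5]
width: 0.3
t 21.93 q [ 0.12  0.58  1.28  0.    1.28 -0.46] F [-0.4 -0.4 -0.5] w 0.3
tool axes in cab:
 [[ 0.008 -1.     0.001]
 [-1.    -0.008  0.002]
 [-0.002 -0.001 -1.   ]]
tcp cab [-180.9 -189.6  259.2] foot [-180.7 -189.4  136.5] low edge [-180.6 -206.9  136.4]
```

View pics/wrist8.png

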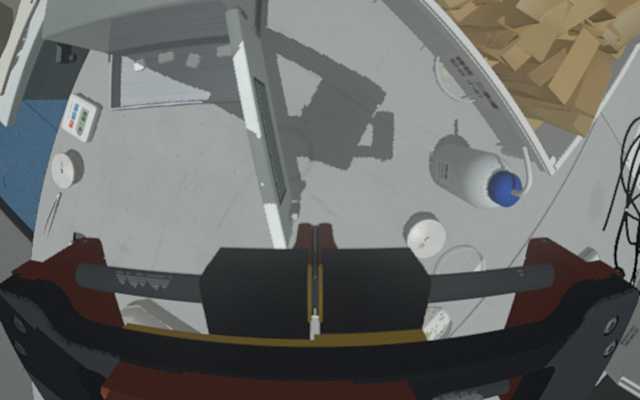

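View 8: the closed fingers are just outside the door and all four pieces show in the trough, near (140–225,60). I check the heights of the bottle and jars before descending.

```bash
python3 - <<'E'
from h import *
for f,n in [('top0','top'),('scene0','scene')]:
    d=np.load(f'pics/{f}.npz')['d'];v,u=np.nonzero(d>0);P=tocab(unproj(n,u,v,d[v,u]))
    for x in range(-280,60,40):
        print(f,x,[ (lambda q:int(q.max()) if len(q) else -1)(P[(P[:,0]>=x)&(P[:,0]<x+40)&(P[:,1]>=y)&(P[:,1]<y+30)][:,2]) for y in range(-350,-130,30)])
E
```

```text
top0 -280 [37, 29, 12, 8, 8, 9, 11, 9]
top0 -240 [7, 12, 11, 14, 11, 0, 173, 9]
top0 -200 [125, 13, 6, 7, 13, 9, 171, 169]
top0 -160 [69, 12, 11, 9, 10, 5, 166, 177]
top0 -120 [13, 9, 9, 9, 9, 12, -1, 169]
top0 -80 [7, 11, 9, 8, 10, 11, -1, 170]
top0 -40 [129, 107, 7, 13, 7, 10, 6, 172]
top0 0 [135, 128, 125, 8, 11, 10, 11, 171]
top0 40 [132, 121, 126, 129, 9, 10, 9, 175]
scene0 -280 [38, 27, 6, 6, 8, 7, 7, 7]
scene0 -240 [5, 9, 6, 6, 6, 113, 169, 7]
scene0 -200 [74, 5, 6, 6, 6, 7, 169, 165]
scene0 -160 [5, 7, 7, 8, 7, 6, 169, 170]
scene0 -120 [-1, 5, 8, 8, 8, 6, 169, 169]
scene0 -80 [7, 6, 7, 7, 7, 7, 6, 169]
scene0 -40 [126, 109, 6, 7, 7, 7, 8, 173]
scene0 0 [131, 125, 123, 6, 7, 7, 7, 176]
scene0 40 [130, 122, 125, 125, 6, 8, 6, 178]
```

```bash
python3 -m inch '[{"tx":0,"ty":0,"tz":4,"ax":0,"ay":0,"az":0,"jaw":0},{"tx":0,"ty":0,"tz":4,"ax":0,"ay":0,"az":0,"jaw":0},{"tx":0,"ty":0,"tz":4,"ax":0,"ay":0,"az":0,"jaw":0},{"tx":0,"ty":0,"tz":3.2,"ax":0,"ay":0,"az":0,"jaw":0},{"tx":0,"ty":0,"tz":0,"ax":0,"ay":0,"az":0,"jaw":0}]';python3 - <<'E'
from h import *
o,*_=state();p=tocab(o['ee_pos'])[:2]
for a in [1.7,1.55,1.4,1.25,1.1,.95,.8,.65,.5,.35,.2,.1,.05,0.0]:
    h=10*abs(np.cos(a))+13.5*abs(np.sin(a))
    q=np.array([-6,-115])+178*np.array([-np.sin(a),np.cos(a)])+(6+h)*np.array([-np.cos(a),-np.sin(a)])
    dx,dy=(q-p)/10;print(a,q.round(),'tx',round(-dy,1),'ty',round(-dx,1));p=q
E
```

```text
t: 22.6
ee_pos: [741.3, 96.3, 106.2]
orientation: [-3.011, -0.894, 0.011]
ft_force: [0.7, 0.3, -0.1]
width: 0.7
t 22.6 q [ 0.11  0.73  1.39 -0.    1.03 -0.46] F [ 0.7  0.3 -0.1] w 0.7
tool axes in cab:
 [[ 0.003 -1.     0.003]
 [-1.    -0.003  0.007]
 [-0.007 -0.003 -1.   ]]
tcp cab [-182.9 -183.8  106.2] foot [-182.5 -182.9  -16.5] low edge [-182.4 -200.4  -16.6]
1.7 [-180. -158.] tx -2.5 ty -0.3
1.55 [-184. -131.] tx -2.7 ty 0.5
1.4 [-185. -105.] tx -2.6 ty 0.1
1.25 [-182.  -80.] tx -2.6 ty -0.3
1.1 [-175.  -54.] tx -2.5 ty -0.7
0.95 [-164.  -30.] tx -2.4 ty -1.1
0.8 [-149.   -7.] tx -2.3 ty -1.5
0.65 [-131.   13.] tx -2.1 ty -1.8
0.5 [-110.   31.] tx -1.8 ty -2.1
0.35 [-86.  45.] tx -1.4 ty -2.4
0.2 [-59.  56.] tx -1.0 ty -2.6
0.1 [-41.  60.] tx -0.5 ty -1.8
0.05 [-32.  62.] tx -0.2 ty -0.9
0.0 [-22.  63.] tx -0.1 ty -1.0
```

```bash
python3 -m inch '[{"tx":-1.2,"ty":-0.1,"tz":0,"ax":0,"ay":0,"az":0,"jaw":0},{"tx":-1.3,"ty":-0.2,"tz":0,"ax":0,"ay":0,"az":0,"jaw":0},{"tx":-1.3,"ty":0.2,"tz":0,"ax":0,"ay":0,"az":0,"jaw":0},{"tx":-1.4,"ty":0.3,"tz":0,"ax":0,"ay":0,"az":0,"jaw":0},{"tx":-1.3,"ty":0,"tz":0,"ax":0,"ay":0,"az":0,"jaw":0},{"tx":-1.3,"ty":0.1,"tz":0,"ax":0,"ay":0,"az":0,"jaw":0}]';python3 -m inch '[{"tx":-1.3,"ty":-0.1,"tz":0,"ax":0,"ay":0,"az":0,"jaw":0},{"tx":-1.3,"ty":-0.2,"tz":0,"ax":0,"ay":0,"az":0,"jaw":0},{"tx":-1.3,"ty":-0.3,"tz":0,"ax":0,"ay":0,"az":0,"jaw":0},{"tx":-1.2,"ty":-0.4,"tz":0,"ax":0,"ay":0,"az":0,"jaw":0},{"tx":-1.2,"ty":-0.5,"tz":0,"ax":0,"ay":0,"az":0,"jaw":0},{"tx":-1.2,"ty":-0.6,"tz":0,"ax":0,"ay":0,"az":0,"jaw":0},{"tx":-1.2,"ty":-0.7,"tz":0,"ax":0,"ay":0,"az":0,"jaw":0},{"tx":-1.1,"ty":-0.8,"tz":0,"ax":0,"ay":0,"az":0,"jaw":0},{"tx":-1.1,"ty":-0.9,"tz":0,"ax":0,"ay":0,"az":0,"jaw":0},{"tx":-1.0,"ty":-0.9,"tz":0,"ax":0,"ay":0,"az":0,"jaw":0}]';python3 -c "
from h import *
state()"
```

```text
t: 23.35
ee_pos: [680.0, 52.4, 109.8]
orientation: [-3.011, -0.896, -0.0]
ft_force: [0.4, 0.6, 0.4]
width: 0.4
t: 24.6
ee_pos: [550.6, 33.2, 109.8]
orientation: [-3.011, -0.896, 0.0]
ft_force: [0.9, -0.1, -0.9]
width: 0.5
t 24.6 q [ 0.04  0.48  1.87 -0.    0.8  -0.54] F [ 0.9 -0.1 -0.9] w 0.5
tool axes in cab:
 [[ 0.005 -1.     0.   ]
 [-1.    -0.005  0.   ]
 [-0.    -0.    -1.   ]]
tcp cab [-132.3   10.7  109.8] foot [-132.3   10.7  -12.9] low edge [-132.2   -6.8  -12.9]
```

```bash
cat >> h.py <<'E'
def door(n='scene',zlo=150,view=None):
    C=cal(n);im,d=viewer.get_image(n)
    if view: save(view,im)
    for m in masks_of(n,'cabinet_door')[:2]:
        v,u=np.nonzero(m['pixels']&(d>0));P=tocab(unproj(n,u,v,d[v,u],C));k=P[(P[:,2]>100)&(P[:,2]<168)]
        if len(k)<20: continue
        l=cv2.fitLine(k[:,:2].astype(np.float32),cv2.DIST_HUBER,0,.1,.01).ravel();s=np.sign(l[1]) or 1
        print(n,round(m['score'],2),len(k),'angle',round(float(np.arctan2(-l[0]*s,l[1]*s)),3),'mean',k.mean(0).round(1),np.percentile(k,3,0).round(),np.percentile(k,97,0).round())
E
python3 -c "
from h import *
door(view='scene9');door('top')"
```

```text
scene 0.63 1297 angle 0.647 mean [-62.4 -51.2 133.3] [-147. -112.  102.] [-15.  60. 166.]
top 0.41 98 angle 0.616 mean [-26.6 -81.3 151.4] [ -44. -106.  105.] [ -8. -58. 167.]
```

The door is following, at 0.65 rad.

```bash
python3 -m inch '[{"tx":-0.9,"ty":-1.0,"tz":0,"ax":0,"ay":0,"az":0,"jaw":0},{"tx":-0.9,"ty":-1.1,"tz":0,"ax":0,"ay":0,"az":0,"jaw":0},{"tx":-0.7,"ty":-1.2,"tz":0,"ax":0,"ay":0,"az":0,"jaw":0},{"tx":-0.7,"ty":-1.2,"tz":0,"ax":0,"ay":0,"az":0,"jaw":0},{"tx":-0.5,"ty":-1.3,"tz":0,"ax":0,"ay":0,"az":0,"jaw":0},{"tx":-0.5,"ty":-1.3,"tz":0,"ax":0,"ay":0,"az":0,"jaw":0},{"tx":-0.3,"ty":-0.9,"tz":0,"ax":0,"ay":0,"az":0,"jaw":0},{"tx":-0.2,"ty":-0.9,"tz":0,"ax":0,"ay":0,"az":0,"jaw":0}]';python3 -m inch '[{"tx":-0.1,"ty":-0.4,"tz":0,"ax":0,"ay":0,"az":0,"jaw":0},{"tx":-0.1,"ty":-0.4,"tz":0,"ax":0,"ay":0,"az":0,"jaw":0},{"tx":0,"ty":-0.4,"tz":0,"ax":0,"ay":0,"az":0,"jaw":0},{"tx":0,"ty":-0.4,"tz":0,"ax":0,"ay":0,"az":0,"jaw":0},{"tx":0,"ty":0,"tz":0,"ax":0,"ay":0,"az":0,"jaw":0}]';python3 -c "
from h import *
state()"
```

```text
t: 25.8
ee_pos: [463.2, 82.3, 109.8]
orientation: [3.011, 0.896, 0.0]
ft_force: [1.7, -0.3, -0.6]
width: 0.0
t: 26.42
ee_pos: [453.1, 94.1, 109.7]
orientation: [-3.011, -0.895, 0.0]
ft_force: [-0.6, 0.7, 1.2]
width: 0.4
t 26.43 q [ 0.18  0.37  2.06  0.    0.71 -0.4 ] F [-0.6  0.7  1.2] w 0.4
tool axes in cab:
 [[ 0.004 -1.     0.   ]
 [-1.    -0.004  0.   ]
 [-0.    -0.    -1.   ]]
tcp cab [-28.1  59.6 109.7] foot [-28.1  59.6 -13. ] low edge [-28.   42.1 -13. ]
```

```bash
python3 -m inch '[{"tx":0,"ty":-0.3,"tz":0,"ax":0,"ay":0,"az":0,"jaw":0},{"tx":0,"ty":0,"tz":0,"ax":0,"ay":0,"az":0,"jaw":0}]';python3 -m inch '[{"tx":0,"ty":-0.3,"tz":0,"ax":0,"ay":0,"az":0,"jaw":0},{"tx":0,"ty":0,"tz":0,"ax":0,"ay":0,"az":0,"jaw":0}]';python3 -c "
from h import *
state();door(view='scene10')"
```

```text
t: 26.68
ee_pos: [451.4, 96.9, 109.7]
orientation: [-3.011, -0.896, 0.0]
ft_force: [-0.6, 0.1, 0.3]
width: 0.3
t: 26.92
ee_pos: [450.8, 98.1, 109.8]
orientation: [3.008, 0.897, 0.002]
ft_force: [4.8, -12.5, -2.4]
width: 0.4
t 26.93 q [ 0.19  0.37  2.06 -0.    0.71 -0.39] F [  4.8 -12.5  -2.4] w 0.4
tool axes in cab:
 [[ 0.006 -1.    -0.003]
 [-1.    -0.006 -0.001]
 [ 0.001  0.003 -1.   ]]
tcp cab [-23.7  59.3 109.8] foot [-24.   59.2 -12.9] low edge [-23.9  41.7 -12.9]
scene 0.97 984 angle -0.002 mean [-12.2 -42.3 135.7] [ -16. -110.  102.] [ -4.  51. 167.]
```

```bash
python3 -m inch '[{"tx":0,"ty":-0.1,"tz":0,"ax":0,"ay":0,"az":0,"jaw":0},{"tx":0,"ty":0,"tz":0,"ax":0,"ay":0,"az":0,"jaw":0}]';python3 -m inch '[{"tx":0,"ty":2,"tz":0,"ax":0,"ay":0,"az":0,"jaw":0},{"tx":0,"ty":4,"tz":0,"ax":0,"ay":0,"az":0,"jaw":0},{"tx":0,"ty":4,"tz":-2,"ax":0,"ay":0,"az":0,"jaw":0},{"tx":0,"ty":3,"tz":-4,"ax":0,"ay":0,"az":0,"jaw":0},{"tx":0,"ty":3,"tz":-5,"ax":0,"ay":0,"az":0,"jaw":0},{"tx":0,"ty":0,"tz":-4,"ax":0,"ay":0,"az":0,"jaw":0},{"tx":0,"ty":0,"tz":0,"ax":0,"ay":0,"az":0,"jaw":0},{"tx":0,"ty":0,"tz":0,"ax":0,"ay":0,"az":0,"jaw":0}]';python3 - <<'E'
from h import *
door(view='scene11')
n='scene';C=cal(n);d=viewer.get_image(n)[1]
for th in ['scraper','shard_1','vial_a','moisture_dish','timer']:
  for m in masks_of(n,th)[:4]:
    v,u=np.nonzero(m['pixels']&(d>0))
    if m['score']>.3 and len(u)>2: P=unproj(n,u,v,d[v,u],C);print(th,round(m['score'],2),np.median(P,0).round(),tocab(P.mean(0)).round())
a=cv2.imread('pics/scene11.png')[130:290,170:490];cv2.imwrite('pics/v9.png',cv2.resize(a,(800,400),interpolation=3))
E
```

```text
t: 27.28
ee_pos: [450.8, 98.1, 109.9]
orientation: [3.007, 0.896, 0.003]
ft_force: [7.5, -17.7, -3.3]
width: 0.2
t: 28.28
ee_pos: [536.0, -33.7, 258.9]
orientation: [-3.011, -0.896, 0.002]
ft_force: [0.2, 1.0, -0.4]
width: 1.0
scene 0.82 1365 angle -0.013 mean [-11.8  -8.3 138.6] [ -15. -109.  103.] [ -4. 103. 167.]
scraper 0.98 [ 468. -269.   31.] [-340.  245.   56.]
shard_1 0.55 [477. 125.  15.] [-15.  23.  15.]
shard_1 0.55 [443.  96.  17.] [-21.  67.  17.]
shard_1 0.53 [554. 174.  15.] [-16. -68.  15.]
shard_1 0.45 [520. 141.  15.] [-25. -21.  15.]
vial_a 0.64 [ 549. -268.   59.] [-384.  177.   56.]
vial_a 0.52 [ 419. -423.   47.] [-443.  371.   46.]
vial_a 0.5 [510. 176. 123.] [ 17. -23. 106.]
moisture_dish 0.54 [ 395. -119.   29.] [-174.  228.   25.]
timer 0.66 [381. -28.  19.] [-90. 189.  18.]
```

View pics/v9.png

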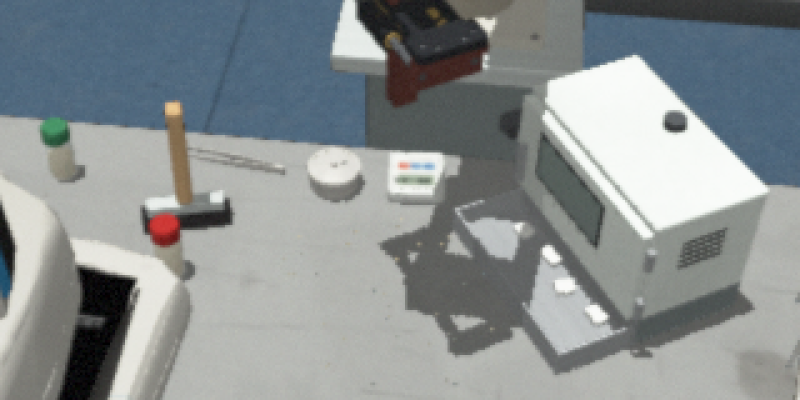

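View 9: the door is shut at angle ≈ 0, the four pieces are in the trough, the scraper is upright and the bystanders have not moved. Handing in.

```bash
python3 -c "
from workcell import ctrl; print(ctrl.close_job())"
```

```text
the job is handed in; nothing more can be done
None
```

The job is done and handed in at about 28 s of the 72 s allowed. All four pieces are in the trough, the scraper is standing again and the door is shut.

- **Pieces:** Two pulls with the tilted scraper cleared the floor. The last picture finds all four pieces in the trough (cabinet frame y 67, 23, −21 and −68 mm). A depth check after the pulls found nothing left on the visible part of the floor. The fingers held only the upper handle, about 120 mm or more up it from the blades, so they stayed clear of the pieces.
- **Scraper:** It stands upright on the worktop where it started, to within a few millimetres.
- **Door:** I pushed it with closed fingers until it met a firm stop at about 18 N. After the arm backed off, it measured −0.01 rad, which is shut within the measurement error. I could not observe the catch itself, but the finger met no resistance over the last stretch before that stop, which fits the catch having drawn the door in.
- **Bystanders:** The vials, dish and timer measured the same as at the start, to within a few millimetres (the red vial's reading differs by about 6–10 mm because a different part of it was measured). At hand-in the arm was clear of everything.

One move was refused at the start because its rows lacked some keys; nothing moved. No final check failed or disagreed.

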